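# Clear the counter and start the notebook punch

### The arm

A 6-joint arm with a two-finger parallel gripper is mounted at the origin on the work surface. World frame = base frame: x ahead of the robot, y to its left, z up, the work surface at z = 0. Lengths are in m, angles in rad, forces in N, time in s.
With the tool pointing down it reaches from about 0.3 to 0.875 m from the base axis. Payload 6.4 kg.
Tool frame: the origin (TCP) lies midway between the tips of the shut fingers; the grasp point (between the pads) lies 19 mm behind it; z points along the fingers, y is the direction in which the jaws open and shut (so a half turn about z gives the same grasp; the last joint's range is limited). The gripper opens to 85 mm and grips with 20 to 120 N. Pads are 22 mm wide; open, the fingers measure 114 mm over their backs; the gripper's body (76 mm by 85 mm) begins 54 mm behind the grasp point. The pads swing forward as they close: fully open they stand 13 mm farther back than shut.
Start: joints at [-1.41, 0.181, 1.607, -0, 1.354, -0.206], TCP at [0.206, -0.537, 0.231] pointing down, gripper open.
Joint ranges: [-2.99, 2.99], [-0.89, 2.07], [0.3, 2.58], [-1.14, 4.28], [0, 2.63], [-3.12, 3.12]. Speed limits (rad/s): [2.57, 2.57, 3.01, 3.14, 3.14, 3.14].

### API

Orientations are given as a unit quaternion [w, x, y, z].
In Python, from bench import ctrl gives the robot as it stands. The module is installed in compiled form; this text tells all that it offers.
- The arm moves only by the tool arm_command, never from a script. Its argument "plan" is one flat list of numbers, 4 for each row, row after row: the shift along the tool's x, y, z in mm, then the turn about the tool's z in rad. A call has 1 to 20 rows; each row shifts and turns the commanded pose from where the row before left it, along the tool's axes as they then stand; what a row does not reach is not made up. A row lasts 1/10 s, in which the tool goes at most 50 mm and 8.59 degrees, less where a joint would pass 70% of its speed; a pose out of reach is approached as far as the arm can. A call is refused whole if a number of a shift passes 50 or a number of a turn 0.15, either way. A call with a gripper value outside its range is refused whole. "grip" is the opening, from 0 (shut) to 1 (fully open), set as the call begins (left out, the last holds). The fingers move at their own pace and stop on an object; the grip force is fixed at half the most. Time passes only in rows, so rows that do not move let the fingers close. It gives the time, the measured TCP pose, the force and the opening at its end, in the units of the state.
- ctrl.get_obs(): the state, without advancing time (a new reading comes with each control period).
- ctrl.camera(name): name is "scene" or "top"; returns a dict with "color" (400x640x3 uint8, red, green, blue), "camera_matrix" (3x3 intrinsics, pixels), "eye" and "attitude" of the camera in the world. Camera axes: x right, y up, looking along -z (the intrinsics and any distortion apply to the point x, -y, -z); pixel columns grow to the right and rows downward; lengths in m; the calibration is good to about 2 mm. A picture is of the moment at which its call begins. There is no depth.
- ctrl.hand_in(): hands the job in, once; it reports no verdict.
The state is a dict: "time_s": time; "q": joint angles; "dq": joint speeds; "joint_efforts": joint torques, N m; "eef_pos": TCP position; "eef_rot": TCP orientation; "wrist_force": force on the tool from outside, world axes, zero at the start; "torque": the same for the moment, N m; "opening": opening from 0.0 (shut) to 1.0 (fully open).
Only numpy, scipy, OpenCV 4.12 (cv2) and the standard library are available. Lean on these libraries where they do the work, as an engineer would, in place of code of your own. Each camera call takes 0.05 s, during which the arm holds its last target. There are 200 camera calls.

### The job

The next notebook is loaded in the grey and blue punching machine. Press its blue button fully down and let it spring back to clear the counter, then press its green button fully down and let it spring back to start the punch. Do not press the red stop button, and leave the white glue bottle standing where it is.

Things in the scene. Friction and masses are not known exactly. Their poses are not given: they have to be found in the camera images.
- reset_top (a point): centre of the top of the blue push button, a flat cap 36 mm across in a black collar, 95 mm above the table; goes down 8 mm on a spring (1.5 N to start, 5 N fully down, then 4 mm above its collar), springs back; this point moves with the cap. Counter reset. The three buttons stand in a row 85 mm apart along the machine's near edge, in any order.
- start_top (a point): centre of the top of the green push button, a flat cap 36 mm across in a black collar, 95 mm above the table; goes down 8 mm on a spring (1.5 N to start, 5 N fully down, then 4 mm above its collar), springs back; this point moves with the cap. Start. The machine is fixed, 360 mm wide; its blue beam begins 80 mm behind the row, its top 102 mm above the table.
- stop_top (a point): centre of the top of the red push button, a flat cap 36 mm across in a black collar, 95 mm above the table; goes down 8 mm on a spring (1.5 N to start, 5 N fully down, then 4 mm above its collar), springs back; this point moves with the cap. Stop: not to be pressed.
- glue_mid (a point): centre, half-way up, of the loose white glue bottle with an orange cap, 54 mm across and 130 mm tall, standing on the table beside the machine, to its right as seen from the robot; to be left alone.

How it is judged:
On the way, in this order (a step that is already met when the one before it is completed fails the run):
1. the blue button is pressed fully down (distance of reset_top from where it was at the start of the episode above 0.0065 m and distance of start_top from where it was at the start of the episode below 0.0015 m), for 0.05 s.
2. the blue button has sprung back (distance of each of reset_top, start_top from where it was at the start of the episode below 0.0015 m), for 0.05 s.
3. the green button is pressed fully down (distance of start_top from where it was at the start of the episode above 0.0065 m and distance of reset_top from where it was at the start of the episode below 0.0015 m), for 0.05 s.
At the end, for the whole second after the job is handed in: After blue and then green were each pressed down (at least 6.5 of the 8 mm), all three buttons are up again (within 1.5 mm), and the glue bottle stands upright (within 10 degrees) within 20 mm of where it was (all of step 2 and distance of stop_top from where it was at the start of the episode below 0.0015 m and distance of glue_mid from where it was at the start of the episode below 0.02 m and angle between glue_mid's own z axis and vertical below 0.17 rad); the robot touches nothing.
It fails at once if the red stop button is pressed (more than 3 mm) (distance of stop_top from where it was at the start of the episode above 0.003 m).
It fails at once if the glue bottle is knocked over or pushed away by more than 20 mm (distance of glue_mid from where it was at the start of the episode above 0.02 m or angle between glue_mid's own z axis and vertical above 0.3 rad).
It also fails if it takes over 32 s, if anything falls off the work surface, if the arm or the gripper's body presses on something with over 40 N, if the wrist force passes 120 N, or if a joint passes its speed limit or range.

## Working session

There is one attempt and no reset: what is moved stays moved. The work goes in short steps, Python scripts to look and compute and a tool call to move; the robot and the scene stay as the last step left them, time stands still between calls to the robot, and variables do not carry over. Pictures are saved under pics/ and viewed, about 8 in all and at most 12, crops included, and the job is handed in when it is done.

Besides the shell and the picture viewer there is one more tool, called after ">>>" by a JSON object that holds its "op" and its "data". arm_command: Moves the arm, as the interface text tells. Its arguments: {"type":"object","properties":{"plan":{"type":"array","items":{"type":"number"}},"grip":{"type":"number"}},"required":["plan"]}

```bash
mkdir -p pics; python3 - <<'E'
from bench import ctrl
import cv2,pickle
for n in("scene","top"):
    c=ctrl.camera(n);pickle.dump(c,open(n+".pkl","wb"))
    cv2.imwrite(f"pics/{n}0.png",c["color"][:,:,::-1]);print({k:v for k,v in c.items() if k!="color"})
o=ctrl.get_obs();print(o)
E
```

```text
{'camera_matrix': array([[509.99793809,   0.        , 326.20160597],
       [  0.        , 509.99793809, 195.45773784],
       [  0.        ,   0.        ,   1.        ]]), 'eye': array([ 1.25479361, -0.08552896,  0.99126794]), 'attitude': array([0.6939241 , 0.22299571, 0.21364808, 0.65045888])}
{'camera_matrix': array([[452.92404245,   0.        , 327.09409002],
       [  0.        , 452.92404245, 198.28703558],
       [  0.        ,   0.        ,   1.        ]]), 'eye': array([ 0.57989543, -0.04814386,  0.88395232]), 'attitude': array([-0.70631837, -0.02538964,  0.00314251,  0.70743187])}
{'time_s': 0.1, 'q': array([-1.41031194e+00,  1.81476331e-01,  1.60788725e+00,  1.15279879e-05,
        1.35383363e+00, -2.06303173e-01]), 'dq': array([ 7.54905975e-04,  6.56379190e-05, -3.36706851e-03,  1.19260377e-03,
        1.89434764e-04,  1.97647705e-04]), 'joint_efforts': array([ 1.05218882e-03, -4.45869613e+01, -3.52244711e+01, -2.71429271e-04,
        4.05268162e-03, -6.93355560e-06]), 'eef_pos': array([ 0.20614268, -0.53624588,  0.2304789 ]), 'eef_rot': array([-8.01943148e-04,  9.83230352e-01,  1.82366203e-01,  2.40045867e-05]), 'wrist_force': array([ 0.36517918, -0.66015399,  0.21033431]), 'torque': array([ 0.02016611, -0.03563517, -0.02620428]), 'opening': 1.0018074053262687}
```

View pics/scene0.png

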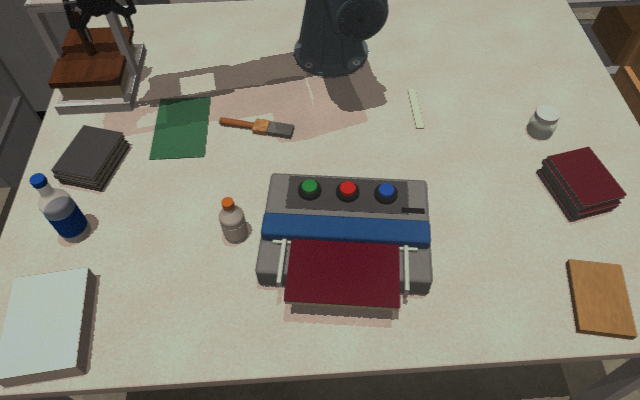

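View pics/top0.png

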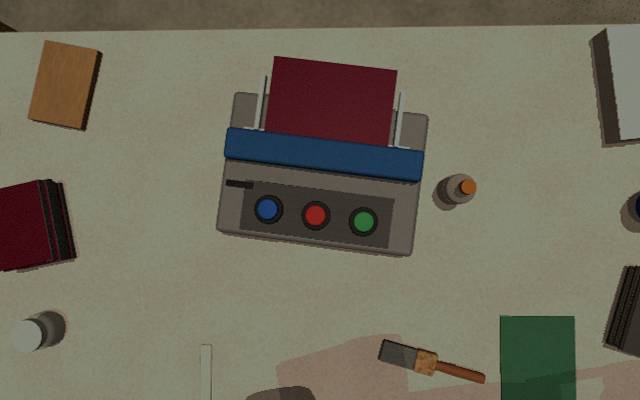

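The top view shows blue at (267,209), red at (315,215), green at (364,221), and the glue bottle at (460,188). The scene view shows blue at (387,190), red at (348,189), green at (310,186).

```bash
cat > h.py <<'E'
import numpy as np,cv2,pickle
from scipy.spatial.transform import Rotation as R
def ray(c,uv):
    K=c["camera_matrix"];q=c["attitude"];d=np.linalg.inv(K)@[*uv,1]
    return R.from_quat(q,scalar_first=True).apply([d[0],-d[1],-d[2]])
def at(c,uv,z):
    d=ray(c,uv);return c["eye"]+d*(z-c["eye"][2])/d[2]
def blob(c,uv,ch,r=13):
    u,v=uv;p=c["color"][v-r:v+r+1,u-r:u+r+1].astype(int)
    m=(p[...,ch]-np.delete(p,ch,2).max(2)>25)
    y,x=np.nonzero(m);return (x.mean()+u-r,y.mean()+v-r),m.sum(),np.ptp(x)+1
E
python3 - <<'E'
from h import *
P={"top":[(267,209,2),(315,215,0),(364,221,1)],"scene":[(387,190,2),(348,189,0),(310,186,1)]}
for n in P:
    c=pickle.load(open(n+".pkl","rb"));X=[]
    for u,v,ch in P[n]:
        b=blob(c,(u,v),ch);X.append(at(c,b[0],.095));print(n,np.round(b[0],1),b[1:],X[-1].round(4))
    print(np.linalg.norm(np.diff(X,axis=0),axis=1), np.arctan2(*(X[0]-X[2])[:2]))
    
c=pickle.load(open("top.pkl","rb"));print("glue",at(c,(467,187),.13))
from bench import ctrl
o=ctrl.get_obs();r=R.from_quat(o["eef_rot"],scalar_first=True);print(r.as_matrix().round(3))
E
```

```text
top [267.  208.7] (np.int64(309), np.int64(21)) [0.5938 0.082  0.095 ]
top [314.9 214.9] (np.int64(343), np.int64(21)) [ 0.5829 -0.002   0.095 ]
top [363.3 221.3] (np.int64(323), np.int64(21)) [ 0.5716 -0.0861  0.095 ]
[0.08471588 0.08482524] 0.13131071460010396
scene [385.8 189.4] (np.int64(181), np.int64(17)) [0.5975 0.0806 0.095 ]
scene [347.2 188.1] (np.int64(214), np.int64(17)) [ 0.5882 -0.0033  0.095 ]
scene [308.9 185.2] (np.int64(171), np.int64(17)) [ 0.5747 -0.0868  0.095 ]
[0.08444044 0.08456226] 0.1350995032446656
glue [ 0.62852081 -0.25573397  0.13      ]
[[ 0.933  0.359 -0.   ]
 [ 0.359 -0.933  0.002]
 [ 0.    -0.002 -1.   ]]
```

>>> {"op": "arm_command", "data": {"plan": [29,-22,0,0,29,-22,0,0,29,-22,0,0,29,-22,0,0,29,-22,0,0,29,-22,0,0,29,-22,0,0,29,-22,0,0,29,-22,0,0,29,-22,0,0,29,-22,0,0,29,-22,0,0,29,-22,0,0,29,-22,0,0,29,-22,0,0,29,-22,0,0,29,-22,0,0,29,-22,0,0,29,-22,0,0,29,-22,0,0], "grip": 0}}

```text
time_s: 2.1
eef_pos: [0.5902, 0.0835, 0.2308]
eef_rot: [-0.0, 0.983, 0.182, -0.0]
wrist_force: [0.1, -0.3, 0.2]
opening: -0.002
```

>>> {"op": "arm_command", "data": {"plan": [4,4,20,0,0,0,30,0,0,0,30,0,0,0,25,0,0,0,13,0,0,0,0,0,0,0,0,0]}}

```text
time_s: 2.8
eef_pos: [0.5956, 0.0796, 0.1141]
eef_rot: [0.0, 0.983, 0.182, 0.0]
wrist_force: [0.6, -0.7, 0.2]
opening: 0.003
```

```bash
python3 - <<'E'
from bench import ctrl
import cv2,numpy as np
a=ctrl.camera("scene")["color"][140:240,260:440,::-1];b=ctrl.camera("top")["color"][150:250,210:390,::-1]
cv2.imwrite("pics/a1.png",cv2.resize(np.vstack([a,b]),None,fx=3,fy=3,interpolation=2))
print(ctrl.get_obs()["eef_pos"])
E
```

```text
[0.59627828 0.07956216 0.11509048]
```

View pics/a1.png

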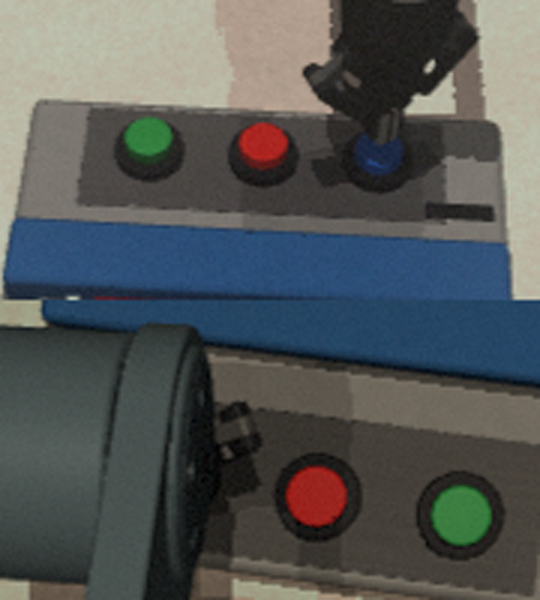

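The shut fingers hang over the blue cap: tips at about (388,125) in the scene half of the crop, cap at (378,152). Red and green are clear of them. Next I press blue in steps.

>>> {"op": "arm_command", "data": {"plan": [0,0,10,0,0,0,8,0,0,0,5,0,0,0,0,0,0,0,0,0]}}

```text
time_s: 3.4
eef_pos: [0.595, 0.0796, 0.0905]
eef_rot: [0.0, 0.983, 0.182, -0.0]
wrist_force: [-1.1, -0.1, 3.4]
opening: 0.001
```

>>> {"op": "arm_command", "data": {"plan": [0,0,3,0,0,0,1,0,0,0,0,0,0,0,0,0]}}

```text
time_s: 3.8
eef_pos: [0.5952, 0.0796, 0.087]
eef_rot: [0.0, 0.983, 0.182, 0.0]
wrist_force: [-3.3, -1.0, 7.2]
opening: 0.0
```

7.2 N, above the 5 N full-travel force, so the cap is bottomed. I lift, wait, then move over green at z≈0.14.

>>> {"op": "arm_command", "data": {"plan": [0,0,-15,0,0,0,-20,0,0,0,-18,0,0,0,0,0,0,0,0,0,-16,29,0,0,-16,29,0,0,-16,30,0,0,-16,30,0,0,-16,29,0,0,0,0,0,0,0,0,0,0,0,0,25,0,0,0,0,0,0,0,0,0]}}

```text
time_s: 5.3
eef_pos: [0.5723, -0.0848, 0.1135]
eef_rot: [-0.001, 0.983, 0.183, -0.001]
wrist_force: [1.1, -0.1, 0.2]
opening: 0.003
```

```bash
python3 - <<'E'
from bench import ctrl
from h import *
C=ctrl.camera("scene");a=C["color"][140:240,260:440,::-1];T=ctrl.camera("top");b=T["color"][150:250,210:390,::-1]
cv2.imwrite("pics/a2.png",cv2.resize(np.vstack([a,b]),None,fx=3,fy=3,interpolation=2))
print(blob(C,(387,190),2),blob(T,(267,209),2),ctrl.get_obs()["eef_pos"])
E
```

```text
((np.float64(385.8497409326425), np.float64(189.6476683937824)), np.int64(193), np.int64(17)) ((np.float64(267.0347003154574), np.float64(208.6403785488959)), np.int64(317), np.int64(21)) [ 0.57348109 -0.08555621  0.11490264]
```

View pics/a2.png

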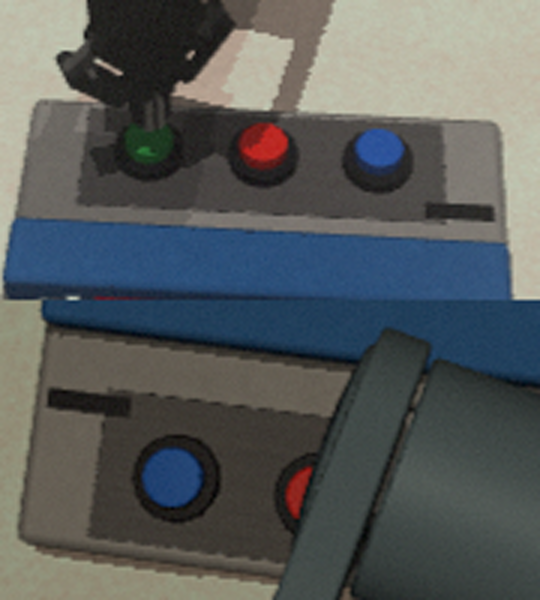

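The blue cap is back up: its blob is at (385.8,189.6) in the scene view and (267.0,208.6) in the top view, as at the start. The fingers are over green at crop pixel (150,120), with the cap at (148,140).

>>> {"op": "arm_command", "data": {"plan": [0,0,10,0,0,0,8,0,0,0,6,0,0,0,3,0,0,0,0,0,0,0,0,0]}}

```text
time_s: 6.0
eef_pos: [0.5731, -0.0861, 0.0875]
eef_rot: [-0.0, 0.983, 0.182, -0.0]
wrist_force: [-1.3, 1.2, 4.7]
opening: 0.005
```

>>> {"op": "arm_command", "data": {"plan": [0,0,1.5,0,0,0,0,0,0,0,0,0]}}

```text
time_s: 6.3
eef_pos: [0.5732, -0.0861, 0.0869]
eef_rot: [-0.0, 0.983, 0.182, 0.0]
wrist_force: [-4.6, 2.5, 10.1]
opening: 0.002
```

10.1 N: green is bottomed. I retract up and back towards the base to leave a clear view.

>>> {"op": "arm_command", "data": {"plan": [0,0,-15,0,0,0,-30,0,0,0,-40,0,0,0,-40,0,-31,-12,0,0,-31,-12,0,0,-31,-12,0,0,-31,-12,0,0,0,0,0,0,0,0,0,0,0,0,0,0]}}

```text
time_s: 7.4
eef_pos: [0.4411, -0.0863, 0.2114]
eef_rot: [0.0, 0.983, 0.182, 0.001]
wrist_force: [-0.4, 0.4, 0.7]
opening: 0.004
```

```bash
python3 - <<'E'
from bench import ctrl
from h import *
P={"top":[(267,209,2),(315,215,0),(364,221,1)],"scene":[(387,190,2),(348,189,0),(310,186,1)]}
I=[]
for n in P:
    c0=pickle.load(open(n+".pkl","rb"));c=ctrl.camera(n);I.append(c["color"][100:300,200:500,::-1])
    for u,v,ch in P[n]:
        try: print(n,ch,np.subtract(blob(c,(u,v),ch)[0],blob(c0,(u,v),ch)[0]).round(2))
        except Exception as e: print(n,ch,"hidden")
cv2.imwrite("pics/a3.png",cv2.resize(np.vstack(I),None,fx=1.5,fy=1.5))
o=ctrl.get_obs();print(o["eef_pos"],o["wrist_force"],o["time_s"])
E
```

```text
top 2 [ 0.   -0.04]
top 0 [ 0.02 -0.02]
top 1 [ 0.07 -0.  ]
scene 2 [0.05 0.19]
scene 0 [0.   0.08]
scene 1 [-0.09  0.16]
[ 0.44097146 -0.08611873  0.21102991] [0.05001657 0.89149927 0.0783606 ] 7.5
```

View pics/a3.png

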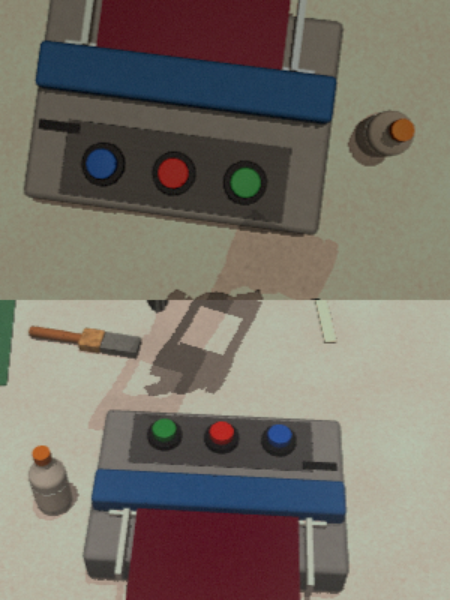

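All three caps are up (blobs within 0.2 px of the start). The bottle stands where it was, orange cap at crop (402,131), and the arm is clear.

```bash
python3 -c "
from bench import ctrl
print(ctrl.hand_in())"
```

```text
the job is handed in; nothing more can be done
None
```

I pressed the blue button fully down and let it spring back, then did the same with the green button, and handed the job in at about 7.5 s. The hand-in reports no verdict.

- **Blue:** the wrist force reached 7.2 N with the fingertips about 8 mm below the cap's rest height, past the 5 N needed for full travel. The cameras showed the cap back up before I pressed green.
- **Green:** the force reached 10.1 N, also about 8 mm down.
- **Last check:** all three caps were within 0.2 px of their starting positions in both cameras. The red button was never touched. The glue bottle looked upright and in place (judged by eye), and the arm was clear of everything.

One small disagreement: the two cameras differed by 3–5 mm on where the buttons were. I used about the average, which was close enough for the 36 mm caps. No check failed.

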